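Make up two job trays in the enamelling workshop

TASK

Make up the two job trays for the enamellers from the stock on the board. The three-bay tray gets, counting from its card holder, the oval copper box, the tall narrow jar and the octagonal porcelain dish; the two-bay tray gets, counting from its card holder, the round copper bowl and the low wide jar. Put one thing to a bay, standing upright and flat on the bay's floor, set down rather than dropped, and leave the square copper box, the copper ring and the round porcelain dish where they are.

Things in the scene. Friction and masses are not known exactly. Their poses are not given: they have to be found in the camera images.
- oval_box: Copper pill-box blank with its lid on, oval (two straight long sides 20 mm long, round ends): 62 mm long along its x, 42 mm wide along its y, 26 mm high, a thin brass line round it. Goes into the three-bay tray. Origin: centre of its underside; z up. Starts upright on the 3 mm thick work board (top at z = 0.003), at any yaw.
- bowl: Round open copper bowl, 58 mm across, 27 mm high, upright sides above a rounded foot (sides upright from 11 mm up), wall 3 mm. Goes into the two-bay tray. Origin: centre of its underside; z up. Starts upright on the 3 mm thick work board (top at z = 0.003), at any yaw.
- octagon_dish: White porcelain colour dish, open, long octagon: 60 mm long along its x, 46 mm wide along its y, 23 mm high, upright walls 4 mm thick; the long sides (facing y) are flat over 36 mm. Goes into the three-bay tray. Origin: centre of its underside; z up. Starts upright on the 3 mm thick work board (top at z = 0.003), at any yaw.
- tall_jar: The tall narrow closed glass enamel jar with a white screw cap: body 36 mm across, 58 mm high in all; the cap is 34 mm across and 15 mm high. Goes into the three-bay tray. Origin: centre of its underside; z up. Starts upright on the 3 mm thick work board (top at z = 0.003), at any yaw.
- squat_jar: The low wide closed glass enamel jar with a white screw cap: body 52 mm across, 36 mm high in all; the cap is 48 mm across and 13 mm high. Goes into the two-bay tray. Origin: centre of its underside; z up. Starts upright on the 3 mm thick work board (top at z = 0.003), at any yaw.
- tray_three: Fixed wooden job tray, three bays in a row along its x, 242 x 96 mm. Origin: centre of its underside. Floor 4 mm thick; walls and dividers 5 mm thick, tops at 14 mm. Bays 74 mm (x) by 86 mm (y), centres at x = -79, 0, +79 mm. Small sloping steel card holder with a blank card on its -x end, towards the robot. Left or right of the board (trays swap); its x within 15 degrees of the world's.
- tray_two: Fixed wooden job tray, two bays in a row along its x, 175 x 106 mm. Origin: centre of its underside. Floor 4 mm thick; walls and divider 5 mm thick, tops at 14 mm. Bays 80 mm (x) by 96 mm (y), centres at x = -42.5 and +42.5 mm. Card holder on its -x end, towards the robot, as on the other tray; it lies on the other side of the board. Its x within 15 degrees of the world's.
- square_box: Square copper box blank with lid, 46 x 46 x 24 mm. Stays in stock: leave it where it is. Origin: centre of its underside; z up. Starts upright on the 3 mm thick work board (top at z = 0.003), at any yaw.
- napkin_ring: Copper napkin-ring blank, a plain standing tube open at both ends, 44 mm across, 30 mm high. Stays in stock: leave it where it is. Origin: centre of its underside; z up. Starts upright on the 3 mm thick work board (top at z = 0.003), at any yaw.
- round_dish: Round open white porcelain dish, 56 mm across, 20 mm high. Stays in stock: leave it where it is. (An unlisted steel firing trivet, 60 mm across, 12 mm high, also lies among the stock.) Origin: centre of its underside; z up. Starts upright on the 3 mm thick work board (top at z = 0.003), at any yaw.
Not all that is in view belongs to the job. Leave any purple look-alike of the squat_jar alone.

How it is judged:
By the outcome, as a careful person would: the job done as asked, in the order asked, and still so for the second after the job is handed in, with the robot touching nothing.
It also fails if it takes over 128 s, if anything falls off the work surface, if the arm or the gripper's body presses on something with over 40 N, if the wrist force passes 120 N, or if a joint passes its speed limit or range.

ROBOT

A 6-joint arm with a two-finger parallel gripper is mounted at the origin on the work surface. World frame = base frame: x ahead of the robot, y to its left, z up, the work surface at z = 0. Lengths are in m, angles in degrees, forces in N, time in s.
With the tool pointing down it reaches from about 0.3 to 0.75 m from the base axis. Payload 8.5 kg.
Tool frame: the origin (TCP) lies at the very end of the fingers, on their centre line; the grasp point (between the pads) lies env.pinch_z behind it (env.pinch_z is the distance from the TCP to the grasp point, in m); z points along the fingers, y is the line along which they close (so a half turn about z gives the same grasp; the last joint's range is limited). The gripper opens to 85 mm and grips with 20 to 120 N. Pads are 22 mm wide; open, the fingers measure 114 mm over their backs; the gripper's body (76 mm by 85 mm) begins 54 mm behind the grasp point. The pads swing forward as they close: fully open they stand 13 mm farther back than shut.
Start: joints at [-85.846, 21.807, 74.336, -0, 83.858, -12.336], TCP at [0.156, -0.527, 0.231] pointing down, gripper open.
Joint ranges: [-178.18, 178.18], [-50.72, 133.34], [12.68, 142.11], [-81.47, 261.47], [9.98, 163.14], [-165.26, 165.26]. Speed limits (degrees/s): [136.94, 136.94, 180, 180, 180, 180].

INTERFACE

Orientations are given as a 3x3 rotation matrix whose columns are the frame's x, y, z axes.
In Python, from rig import telemetry, get_image, env gives the robot as it stands. The module is installed in compiled form; this text tells all that it offers.
- The arm moves only by the tool apply_moves, never from a script. Its argument "series" is a list of rows, each a list of 7 numbers: the shift along the tool's x, y, z in mm, then the turn, a rotation vector about the tool's x, y, z in degrees, then the opening, from 0 (shut) to 1 (fully open). A call has 1 to 12 rows; each row shifts and turns the commanded pose from where the row before left it, along the tool's axes as they then stand; what a row does not reach is not made up. A row lasts 1/8 s, in which the tool goes at most 62.5 mm and 10.7 degrees, less where a joint would pass 70% of its speed; a pose out of reach is approached as far as the arm can. A call with a gripper value outside its range is refused whole. The fingers move at their own pace and stop on an object; "grip_force" is the grip in N (left out, the last holds). Time passes only in rows, so rows that do not move let the fingers close. It gives the time, the measured TCP pose, the force, the opening and the grip force at its end, in the units of the state.
- telemetry.observe(): the state, without advancing time (a new reading comes with each control period).
- get_image(name): name is "scene" or "side" or "wrist"; returns a dict with "frame" (420x560x3 uint8, red, green, blue), "z_map" (420x560 float32, m along the optical axis (not along the pixel's ray), 0 where there is no reading), "vertical_fov" (degrees; the focal length in pixels is half the picture's height over the tangent of half this angle, whatever the lens; pixels are square), "cx", "cy" (the principal point, pixels), "eye" and "attitude" of the camera in the world; the wrist camera has in their place "mount" (4x4, takes a point from camera to tool coordinates, whose origin is the TCP and whose axes are the flange's). Camera axes: x right, y up, looking along -z (the intrinsics and any distortion apply to the point x, -y, -z); pixel columns grow to the right and rows downward; lengths in m; the calibration is good to about 2 mm. The wrist camera is an equidistant fisheye: a pixel r from the principal point sees the ray r / f radians off the axis. A picture is of the moment at which its call begins: read the wrist's pose just before it.
- env.close_job(): hands the job in; it is judged then, once.
The state is a dict: "time_s": time; "q": joint angles; "qvel": joint speeds; "joint_efforts": joint torques, N m; "position": TCP position; "tool_rot": TCP orientation; "ft_force": force on the tool from outside, world axes, zero at the start; "wrist_torque": the same for the moment, N m; "grip_width": finger opening in m; "gripper_force": force on a finger pad.
Only numpy, scipy, OpenCV 4.12 (cv2) and the standard library are available. Lean on these libraries where they do the work, as an engineer would, in place of code of your own. Each camera call takes 0.05 s, during which the arm holds its last target. There are 200 camera calls.

## Working session

There is one attempt and no reset: what is moved stays moved. The work goes in short steps, Python scripts to look and compute and a tool call to move; the robot and the scene stay as the last step left them, time stands still between calls to the robot, and variables do not carry over. Pictures are saved under pics/ and viewed, at most 14 in all, crops included, and the job is handed in when it is done.

Besides the shell and the picture viewer there is one more tool, called after "Call:" as name([rows], argument=value, ...), one row to a line, values as JSON. apply_moves: Moves the arm, as the interface text tells. Its arguments: {"type":"object","properties":{"series":{"type":"array"},"grip_force":{"type":"number"}},"required":["series"]}

```bash
mkdir -p pics; python3 - <<'E'
from rig import telemetry,get_image,env
import cv2,numpy as np
s=telemetry.observe();print({k:np.round(v,3).tolist() for k,v in s.items()},env.pinch_z)
for n in("scene","side"):
    g=get_image(n);cv2.imwrite(f"pics/{n}0.png",cv2.resize(g["frame"][:,:,::-1],(800,600)))
    np.savez(f"{n}0.npz",**g)
    print(n,g["vertical_fov"],g["cx"],g["cy"],g["eye"],g["attitude"],g.keys())
E
```

```text
{'time_s': 0.0, 'q': [-85.846, 21.842, 74.385, -0.002, 83.856, -12.337], 'qvel': [0.077, 0.036, 0.026, -0.016, -0.009, 0.076], 'joint_efforts': [0.002, -44.846, -23.128, -0.0, 0.005, -0.0], 'position': [0.156, -0.527, 0.231], 'tool_rot': [[0.959, 0.284, -0.0], [0.284, -0.959, 0.001], [0.0, -0.001, -1.0]], 'ft_force': [0.513, 0.844, -0.425], 'wrist_torque': [-0.041, 0.022, -0.069], 'gripper_force': 0.0, 'grip_width': 0.085} 0.0187
scene 57.626874221611196 281.5665204819436 217.2683240969299 [0.75052412 0.46508809 0.71499439] [[-0.88189887 -0.38254161  0.27552912]
 [ 0.47141337 -0.7095156   0.52379103]
 [-0.00487965  0.59181883  0.80605624]] dict_keys(['frame', 'z_map', 'vertical_fov', 'cx', 'cy', 'eye', 'attitude'])
side 54.324313339406835 276.12971193500573 211.52844231684196 [0.25659628 0.71819542 0.79859103] [[-0.92312924  0.28148413 -0.2619143 ]
 [-0.38448186 -0.67142823  0.63352808]
 [ 0.00247144  0.68552959  0.72804057]] dict_keys(['frame', 'z_map', 'vertical_fov', 'cx', 'cy', 'eye', 'attitude'])
```

```bash
cat > h.py <<'E'
import numpy as np,cv2
def cloud(g):
    Z=g["z_map"];h,w=Z.shape;f=h/2/np.tan(np.radians(float(g["vertical_fov"]))/2)
    v,u=np.mgrid[:h,:w]
    P=np.stack([(u-g["cx"])/f*Z,-(v-g["cy"])/f*Z,-Z],-1)
    return P@g["attitude"].T+g["eye"],Z>0
def top(gs,x0=.12,x1=.78,y0=-.44,y1=.44,s=900):
    # image: rows down = decreasing x, columns right = decreasing y
    H=int((x1-x0)*s);W=int((y1-y0)*s);im=np.zeros((H,W,3),np.uint8);hm=np.full((H,W),-1.)
    for g in gs:
        P,m=cloud(g);P=P[m];C=g["frame"][m]
        k=np.argsort(P[:,2]);P=P[k];C=C[k]
        for dr in(0,1):
            for dc in(0,1):
                r=((x1-P[:,0])*s).astype(int)+dr;c=((y1-P[:,1])*s).astype(int)+dc
                o=(r>=0)&(r<H)&(c>=0)&(c<W)&(P[:,2]<.12);o[o]&=P[o,2]>=hm[r[o],c[o]]-.002
                im[r[o],c[o]]=C[o];hm[r[o],c[o]]=P[o,2]
    return im[:,:,::-1].copy(),hm
E
python3 - <<'E'
from h import *
gs=[np.load(f"{n}0.npz") for n in("scene","side")]
im,hm=top(gs)
for x in np.arange(.2,.8,.1): cv2.putText(im,f"x{x:.1f}",(0,int((.78-x)*900)),0,.4,(0,255,0));cv2.line(im,(30,int((.78-x)*900)),(60,int((.78-x)*900)),(0,255,0))
for y in np.arange(-.4,.41,.1): cv2.putText(im,f"y{y:.1f}",(int((.44-y)*900),590),0,.4,(0,255,0))
cv2.imwrite("pics/top0.png",im);print(im.shape)
E
```

```text
(594, 792, 3)
```

View pics/scene0.png

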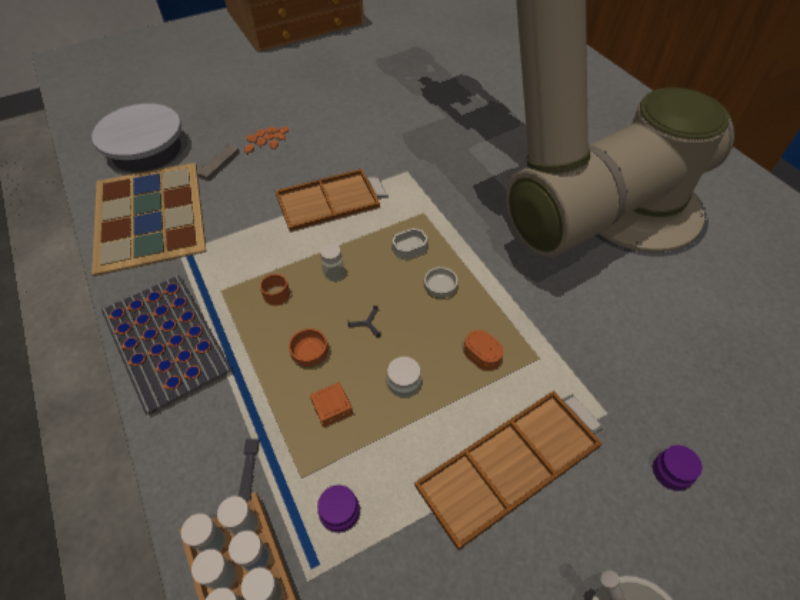

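View pics/top0.png

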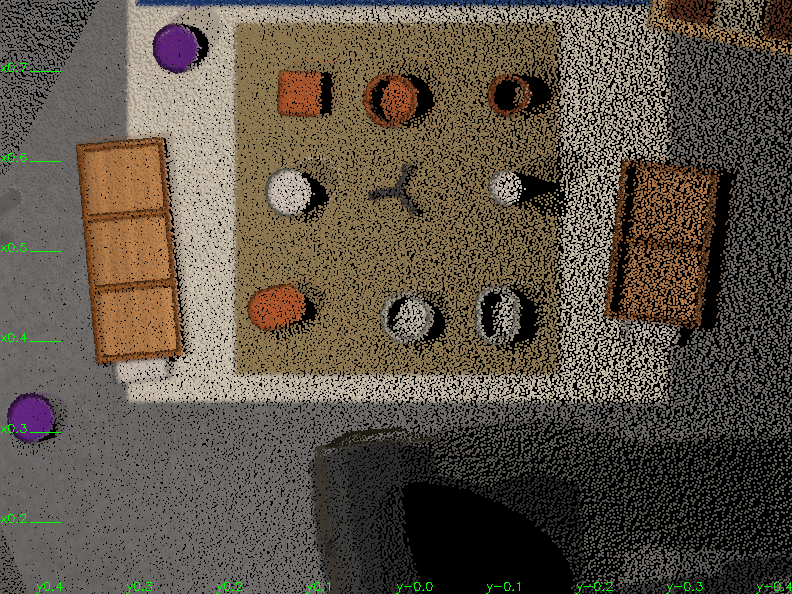

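```bash
python3 - <<'E'
from h import *
T=dict(oval=(.435,.155,.02,.032,.045),bowl=(.67,.027,.025,.033,.045),octa=(.43,-.095,.02,.029,.042),tall=(.57,-.105,.055,.064,.035),squat=(.565,.14,.033,.042,.04),
 tray3=(.51,.31,.011,.018,.15),tray2=(.51,-.295,.011,.018,.12))
for n in("scene","side"):
    P,m=cloud(np.load(n+"0.npz"));P=P[m]
    b=P[(abs(P[:,0]-.5)<.02)&(abs(P[:,1]-.07)<.02)];print(n,"board z",np.median(b[:,2]).round(4))
    for k,(x,y,a,c,r) in T.items():
        d=np.hypot(P[:,0]-x,P[:,1]-y)<r
        if k=="tray3": d=(abs(P[:,0]-x)<.14)&(abs(P[:,1]-y)<.075)
        Q=P[d];q=Q[(Q[:,2]>a)&(Q[:,2]<c)]
        # keep largest pixel cluster
        if len(q)<20: print(k,len(q));continue
        R=cv2.minAreaRect((q[:,:2]*1000).astype(np.float32));ang=R[2]
        w=R[1]
        if w[0]<w[1]: w=w[::-1];ang+=90
        print(k,"n",len(q),"ctr",np.round(R[0],1),"size",np.round(w,1),"long-axis deg",round((ang+90)%180-90,1),"ztop",np.percentile(Q[:,2],99).round(4),"floor",np.round(np.median(Q[Q[:,2]<.011,2]),4))
E
```

```text
scene board z 0.0026
oval n 428 ctr [438.8 137.7] size [53.9 44.5] long-axis deg -74.1 ztop 0.0311 floor 0.0021
bowl n 116 ctr [670.7   9.9] size [57.2 51.6] long-axis deg 6.6 ztop 0.0303 floor 0.0027
octa n 137 ctr [ 431.6 -112.4] size [61.1 47.6] long-axis deg -1.0 ztop 0.0272 floor 0.0033
tall n 141 ctr [ 573.2 -121.8] size [32.5 32.3] long-axis deg 31.9 ztop 0.0625 floor 0.0025
squat n 371 ctr [568.8 119.9] size [45.3 44.8] long-axis deg 61.1 ztop 0.0403 floor 0.0025
tray3 n 1240 ctr [499.1 295.9] size [250.   96.6] long-axis deg 5.2 ztop 0.015 floor 0.0019
tray2 n 375 ctr [ 508. -293.] size [181.3 111.1] long-axis deg -7.7 ztop 0.0149 floor 0.0015
side board z 0.0048
oval n 241 ctr [436.  136.6] size [52.6 42.9] long-axis deg -77.2 ztop 0.0338 floor 0.0043
bowl n 77 ctr [669.2   9.6] size [57.9 50. ] long-axis deg -9.5 ztop 0.0332 floor 0.0054
octa n 117 ctr [ 428.8 -113.2] size [59.8 46.6] long-axis deg -2.1 ztop 0.0295 floor 0.0054
tall n 84 ctr [ 570.3 -121.7] size [32.9 31.8] long-axis deg -0.7 ztop 0.0653 floor 0.0052
squat n 189 ctr [564.6 120.9] size [46.7 40.5] long-axis deg 7.3 ztop 0.0435 floor 0.0051
tray3 n 1044 ctr [495.2 293.7] size [255.2  99.4] long-axis deg 5.1 ztop 0.0172 floor 0.004
tray2 n 372 ctr [ 497.6 -294.5] size [198.  111.8] long-axis deg -7.0 ztop 0.0179 floor 0.0045
```

```bash
python3 - <<'E'
from h import *
g=np.load("scene0.npz");f=g["frame"][:,:,::-1]
cv2.imwrite("pics/c1.png",np.hstack([cv2.resize(f[150:220,260:330],(390,390),interpolation=2),cv2.resize(f[215:285,305:375],(390,390),interpolation=2)]))
E
```

```text
(no output)
```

View pics/c1.png

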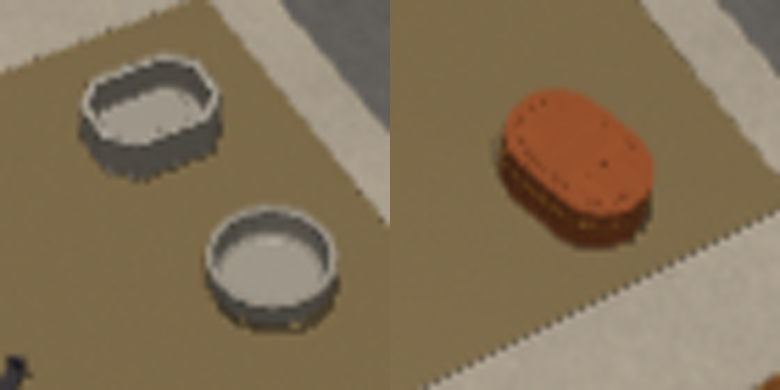

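```bash
python3 - <<'E'
from h import *
T=dict(oval=(.437,.137,.02,.036,.047),bowl=(.67,.009,.022,.036,.042),octa=(.43,-.113,.018,.032,.042),tall=(.572,-.122,.053,.068,.03),squat=(.567,.12,.031,.045,.036),
 tray3=(.50,.295,.0105,.018,.15),tray2=(.505,-.294,.0105,.018,.12))
for n,dz in(("scene",.0004),("side",-.0018)):
    P,m=cloud(np.load(n+"0.npz"));P=P[m]+[0,0,dz]
    for k,(x,y,a,c,r) in T.items():
        d=np.hypot(P[:,0]-x,P[:,1]-y)<r
        if k=="tray3": d=(abs(P[:,0]-x)<.14)&(abs(P[:,1]-y)<.065)
        if k=="tray2": d=(abs(P[:,0]-x)<.12)&(abs(P[:,1]-y)<.08)
        Q=P[d];q=Q[(Q[:,2]>a)&(Q[:,2]<c)]
        if "tray" in k:
            for ang in np.radians([5.1 if k=="tray3" else -7.3]):
                e=np.array([[np.cos(ang),np.sin(ang)],[-np.sin(ang),np.cos(ang)]]);t=(q[:,:2]-[x,y])@e.T*1000
                print(k,"along hist",np.histogram(t[:,0],np.arange(-135,136,5))[0],"y pct",np.percentile(t[:,1],[.5,2,98,99.5]).round(1),"x pct",np.percentile(t[:,0],[.5,2,98,99.5]).round(1))
            continue
        R=cv2.minAreaRect((q[:,:2]*1000).astype(np.float32));ang=R[2];w=R[1]
        if w[0]<w[1]: w=w[::-1];ang+=90
        c2,rad=cv2.minEnclosingCircle((q[:,:2]*1000).astype(np.float32))
        print(k,"n",len(q),"ctr",np.round(R[0],1),"size",np.round(w,1),"deg",round((ang+90)%180-90,1),"circ",np.round(c2,1),round(rad,1))
E
```

```text
oval n 483 ctr [439.9 133.8] size [62.1 44.5] deg -74.1 circ [439.7 133.8] 31.2
bowl n 191 ctr [670.5   7.1] size [58.4 55.8] deg 68.5 circ [670.4   7.5] 29.6
octa n 176 ctr [ 431.6 -112.4] size [61.1 47.6] deg -0.9 circ [ 431.6 -112.1] 31.8
tall n 151 ctr [ 573.8 -121.5] size [32.5 32.5] deg -81.3 circ [ 574.  -121.9] 17.1
squat n 409 ctr [568.5 119.3] size [46.8 44.9] deg 61.1 circ [567.5 119.9] 24.7
tray3 along hist [  0   7  37  71  91   9  15  12  14  14  13  14  14  13  12  14  14  12
  14  91  74  16  15  15  14  14  15  15  15  14  16  15  15  16  20 133
  35  16  16  16  16  15  17  15  17  17  17  19  14  18  41 138   0   0] y pct [-46.9 -46.3  48.9  49.2] x pct [-124.8 -121.9  123.5  124. ]
tray2 along hist [ 0  0  0  0  0  0  0  0  2 12 28 47  6  7  7  7  9  8  7  9  8  7  7  7
  8  7  8 19 41  8  7  8  6  9  6  9  8 10  7  8  8  8  7  8 24 34  0  0
  0  0  0  0  0  0] y pct [-53.7 -52.5  54.4  55. ] x pct [-87.9 -86.6  92.5  93.2]
oval n 347 ctr [438.1 131.8] size [63.4 40.9] deg -69.8 circ [437.1 131.3] 31.9
bowl n 133 ctr [667.5   4.5] size [60.2 54.9] deg -66.7 circ [669.4   5. ] 30.6
octa n 149 ctr [ 428.7 -114.7] size [59.8 49.7] deg -2.1 circ [ 428.9 -111.7] 30.7
tall n 101 ctr [ 570.4 -123.3] size [36.9 31.1] deg -67.8 circ [ 568.2 -123.9] 19.4
squat n 249 ctr [565.2 118.8] size [47.5 46.2] deg -44.4 circ [564.5 117.2] 25.0
tray3 along hist [ 1 20 37 91 13 12 12 12 13 13 12 12 13 12 11 10 11 14 34 73 12 12 10 11
 10  9 12 10 13  8 13  9 10 11 58 50 12 10 10 13  9 13 10 11 11 11 11 11
  9 12 65 32  0  0] y pct [-48.9 -48.4  48.1  48.7] x pct [-128.4 -125.3  120.4  121.5]
tray2 along hist [ 0  0  0  0  0  1  0  4 11 20 41 10  7  6  7  5  5  5  8  6  6  5  5  6
  7  5 11 39  7  8  5  6  5  9  4  4  6  7  4  5  5  7  4  9 34  6  0  0
  0  0  0  0  0  0] y pct [-56.6 -54.9  53.   53.7] x pct [-97.7 -93.6  89.8  90.7]
```

```bash
cat > go.py <<'E'
# usage: go.py x y z(mm) toolY_deg step_mm : turn, then shift in tool axes after the turn
import sys,numpy as np
from rig import telemetry
from scipy.spatial.transform import Rotation as R
x,y,z,a,st=map(float,sys.argv[1:6]);s=telemetry.observe();M=np.array(s["tool_rot"]);p=np.array(s["position"])*1000
c,n=np.cos(np.radians(a)),np.sin(np.radians(a))
best=None
for sg in(1,-1):
    Y=sg*np.array([c,n,0]);Z=np.array([0,0,-1.]);D=np.stack([np.cross(Y,Z),Y,Z],1)
    v=R.from_matrix(M.T@D).as_rotvec(degrees=True)
    q6=None
    print("turn",v.round(2),"rows",int(np.ceil(np.abs(v).max()/10)),"->shift",(D.T@(np.array([x,y,z])-p)).round(1),"xy rows",int(np.ceil(np.hypot(x-p[0],y-p[1])/st)))
print("pos",p.round(1),"q1,q6",round(s["q"][0],1),round(s["q"][5],1),"t",s["time_s"],"F",np.round(s["ft_force"],1),"w",round(s["grip_width"]*1000,1),s["gripper_force"])
E
python3 go.py 439 133 130 18 48
```

```text
turn [-4.000e-02 -7.000e-02 -9.151e+01] rows 10 ->shift [540.4 473.  100.8] xy rows 15
turn [-7.000e-02  4.000e-02  8.849e+01] rows 9 ->shift [-540.4 -473.   100.8] xy rows 15
pos [ 156.1 -527.1  230.8] q1,q6 -85.8 -12.3 t 0.1 F [-0.4 -0.5 -0.9] w 85.5 0.0
```

Call:
apply_moves([
  [0,0,0,0,0,-10.17,1],
  [0,0,0,0,0,-10.17,1],
  [0,0,0,0,0,-10.17,1],
  [0,0,0,0,0,-10.17,1],
  [0,0,0,0,0,-10.17,1],
  [0,0,0,0,0,-10.17,1],
  [0,0,0,0,0,-10.17,1],
  [0,0,0,0,0,-10.17,1],
  [0,0,0,0,0,-10.15,1],
  [36,31.5,0,0,0,0,1],
  [36,31.5,0,0,0,0,1],
  [36,31.5,0,0,0,0,1],
], grip_force=40)

```text
time_s: 1.6
position: [0.2129, -0.3939, 0.231]
tool_rot: [[-0.309, 0.951, -0.0], [0.951, 0.309, 0.001], [0.001, 0.0, -1.0]]
ft_force: [-0.6, 0.9, 0.8]
grip_width: 0.0856
gripper_force: 0.0
```

Call:
apply_moves([
  [36,31.5,0,0,0,0,1],
  [36,31.5,0,0,0,0,1],
  [36,31.5,0,0,0,0,1],
  [36,31.5,0,0,0,0,1],
  [36,31.5,0,0,0,0,1],
  [36,31.5,0,0,0,0,1],
  [36,31.5,0,0,0,0,1],
  [36,31.5,0,0,0,0,1],
  [36,31.5,30,0,0,0,1],
  [36,31.5,30,0,0,0,1],
  [36,31.5,30,0,0,0,1],
  [36,31.5,10,0,0,0,1],
])

```text
time_s: 3.1
position: [0.4382, 0.1338, 0.1296]
tool_rot: [[-0.309, 0.951, -0.003], [0.951, 0.309, -0.0], [0.001, -0.003, -1.0]]
ft_force: [0.5, -0.7, -0.0]
grip_width: 0.0855
gripper_force: 0.0
```

Call:
apply_moves([
  [0,0,0,0,0,0,1],
  [0,0,0,0,0,0,1],
])

```text
time_s: 3.35
position: [0.4383, 0.1319, 0.1312]
tool_rot: [[-0.309, 0.951, -0.001], [0.951, 0.309, -0.0], [-0.0, -0.001, -1.0]]
ft_force: [-0.4, -0.4, -0.8]
grip_width: 0.0855
gripper_force: 0.0
```

```bash
python3 go.py 439 133 10 18 48; python3 - <<'E'
from rig import get_image,telemetry
import cv2,numpy as np
s=telemetry.observe();g=get_image("wrist");np.savez("w1.npz",**g,p=s["position"],R=s["tool_rot"])
cv2.imwrite("pics/w1.png",g["frame"][:,:,::-1]);print(g["vertical_fov"],g["cx"],g["cy"],g["mount"])
E
```

```text
turn [-0.04  0.    0.02] rows 1 ->shift [  0.8   1.  121.2] xy rows 1
turn [-0.0000e+00 -6.0000e-02 -1.7998e+02] rows 18 ->shift [ -0.8  -1.  121.2] xy rows 1
pos [438.3 131.9 131.2] q1,q6 1.9 -16.1 t 3.35 F [-0.4 -0.4 -0.8] w 85.5 0.0
65.70646984690485 282.24231412506435 210.35502380832256 [[-7.37777811e-04  9.54592267e-01  2.97914517e-01  7.67581415e-02]
 [ 9.99999692e-01  6.24269851e-04  4.76158102e-04 -2.77909318e-04]
 [ 2.68557791e-04  2.97914776e-01 -9.54592433e-01 -1.42245217e-01]
 [ 0.00000000e+00  0.00000000e+00  0.00000000e+00  1.00000000e+00]]
```

View pics/w1.png

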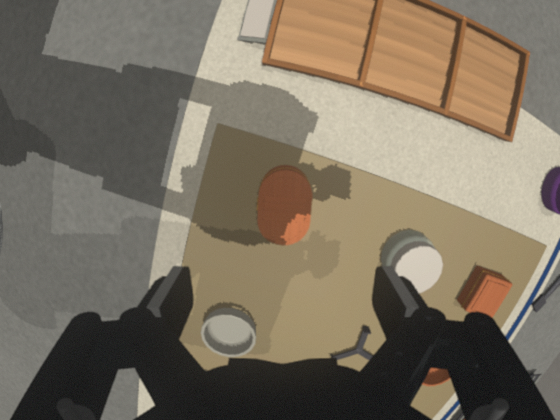

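```bash
cat >> h.py <<'E'
def wcloud(g,p,R):
    Z=g["z_map"];h,w=Z.shape;f=h/2/np.tan(np.radians(float(g["vertical_fov"]))/2)
    v,u=np.mgrid[:h,:w];du=u-g["cx"];dv=v-g["cy"];r=np.hypot(du,dv);r[r==0]=1e-9
    t=np.tan(r/f);P=np.stack([du/r*t*Z,-dv/r*t*Z,-Z],-1)
    m=np.array(g["mount"]);P=P@m[:3,:3].T+m[:3,3]
    return P@np.array(R).T+np.array(p),(Z>0)&(r/f<1.4)
E
python3 - <<'E'
from h import *
g=np.load("w1.npz");P,m=wcloud(g,g["p"],g["R"]);P=P[m]
b=P[(abs(P[:,0]-.5)<.02)&(abs(P[:,1]-.07)<.02)];print("board",np.median(b[:,2]))
dz=.003-np.median(b[:,2]);P=P+[0,0,dz]
for k,x,y,a,c,r in(("oval",.437,.133,.02,.036,.047),("squat",.567,.12,.034,.045,.036)):
    Q=P[np.hypot(P[:,0]-x,P[:,1]-y)<r];q=Q[(Q[:,2]>a)&(Q[:,2]<c)]
    R=cv2.minAreaRect((q[:,:2]*1000).astype(np.float32));print(k,len(q),np.round(R[0],1),np.round(R[1],1),R[2],"z",np.percentile(Q[:,2],98))
q=P[(abs(P[:,0]-.5)<.14)&(abs(P[:,1]-.295)<.065)];q=q[(q[:,2]>.0115)&(q[:,2]<.018)]
R=cv2.minAreaRect((q[:,:2]*1000).astype(np.float32));print(len(q),R)
E
```

```text
board 0.0025619098169253063
oval 3564 [438.4 133.4] [43.5 63.1] 14.52863883972168 z 0.23253886177863753
squat 1609 [567.6 123.8] [37.9 47.6] 67.44951629638672 z 0.040021361044623734
4250 ((498.5160827636719, 296.2953186035156), (250.30081176757812, 96.79924011230469), 5.316661834716797)
```

Call:
apply_moves([
  [1,0.5,20,0,0,2.5,0.9],
  [0,0,20,0,0,0,0.9],
  [0,0,20,0,0,0,0.9],
  [0,0,20,0,0,0,0.9],
  [0,0,20,0,0,0,0.9],
  [0,0,12,0,0,0,0.9],
  [0,0,10,0,0,0,0.9],
  [0,0,0,0,0,0,0.9],
  [0,0,0,0,0,0,0.55],
  [0,0,0,0,0,0,0.4],
  [0,0,0,0,0,0,0.3],
  [0,0,0,0,0,0,0.3],
])

```text
time_s: 4.9
position: [0.4391, 0.1334, 0.01]
tool_rot: [[-0.267, 0.964, 0.001], [0.964, 0.267, 0.0], [-0.0, 0.001, -1.0]]
ft_force: [-1.8, 0.2, 5.5]
grip_width: 0.0411
gripper_force: 41.2
```

Call:
apply_moves([
  [0,0,0,0,0,0,0.3],
  [0,0,0,0,0,0,0.3],
  [0,0,0,0,0,0,0.3],
])

```text
time_s: 5.28
position: [0.4391, 0.1334, 0.01]
tool_rot: [[-0.267, 0.964, 0.001], [0.964, 0.267, 0.0], [-0.0, 0.001, -1.0]]
ft_force: [-1.1, -1.0, 6.0]
grip_width: 0.0411
gripper_force: 41.2
```

Call:
apply_moves([
  [0,0,-10,0,0,0,0.3],
  [0,0,-20,0,0,0,0.3],
  [0,0,-30,0,0,0,0.3],
  [0,0,-30,0,0,0,0.3],
  [0,0,-10,0,0,0,0.3],
  [0,0,0,0,0,0,0.3],
])

```text
time_s: 6.02
position: [0.4387, 0.1333, 0.1095]
tool_rot: [[-0.267, 0.964, 0.001], [0.964, 0.267, 0.0], [-0.0, 0.001, -1.0]]
ft_force: [-0.8, 0.1, -1.2]
grip_width: 0.0409
gripper_force: 40.7
```

```bash
python3 go.py 423.8 289.3 11.5 95.2 30
```

```text
turn [ 3.00e-02  3.00e-02 -7.97e+01] rows 8 ->shift [  0.7 156.7  98. ] xy rows 6
turn [ 4.000e-02 -3.000e-02  1.003e+02] rows 11 ->shift [  -0.7 -156.7   98. ] xy rows 6
pos [438.7 133.3 109.5] q1,q6 2.1 -13.4 t 6.025 F [-0.8  0.1 -1.2] w 40.9 40.68792628997471
```

Call:
apply_moves([
  [0,0,0,0,0,-6,0.3],
  [0,0,0,0,0,-10,0.3],
  [0,0,0,0,0,-10,0.3],
  [0,0,0,0,0,-10,0.3],
  [0,0,0,0,0,-10,0.3],
  [0,0,0,0,0,-10,0.3],
  [0,0,0,0,0,-10,0.3],
  [0,0,0,0,0,-8,0.3],
  [0,0,0,0,0,-5.7,0.3],
  [0,15,0,0,0,0,0.3],
  [0,30,0,0,0,0,0.3],
  [0,30,0,0,0,0,0.3],
])

```text
time_s: 7.52
position: [0.4314, 0.2095, 0.1086]
tool_rot: [[-0.996, -0.088, -0.001], [-0.088, 0.996, -0.0], [0.001, 0.0, -1.0]]
ft_force: [0.3, -0.3, -0.6]
grip_width: 0.0409
gripper_force: 40.7
```

Call:
apply_moves([
  [0,30,0,0,0,0,0.3],
  [0,30,0,0,0,0,0.3],
  [0,21.7,0,0,0,0,0.3],
  [0.7,0,20,0,0,0,0.3],
  [0,0,25,0,0,0,0.3],
  [0,0,20,0,0,0,0.3],
  [0,0,10,0,0,0,0.3],
  [0,0,0,0,0,0,0.3],
  [0,0,0,0,0,0,0.3],
])

```text
time_s: 8.65
position: [0.4241, 0.2896, 0.0349]
tool_rot: [[-0.996, -0.09, 0.001], [-0.09, 0.996, 0.0], [-0.001, 0.0, -1.0]]
ft_force: [-0.1, 0.7, -2.2]
grip_width: 0.0412
gripper_force: 40.7
```

```bash
python3 go.py 423.8 289.3 11.5 95.2 30;python3 - <<'E'
from rig import get_image
from h import *
g=get_image("scene");f=g["frame"][:,:,::-1]
cv2.imwrite("pics/p1.png",cv2.resize(f[250:390,280:450],(680,560),interpolation=2))
E
```

```text
turn [ 0.02  0.05 -0.02] rows 1 ->shift [ 0.4 -0.3 23.4] xy rows 1
turn [ 9.0000e-02 -3.0000e-02  1.7998e+02] rows 18 ->shift [-0.4  0.3 23.4] xy rows 1
pos [424.1 289.6  34.9] q1,q6 21.1 -74.1 t 8.65 F [-0.1  0.7 -2.2] w 41.2 40.739148225984536
```

View pics/p1.png

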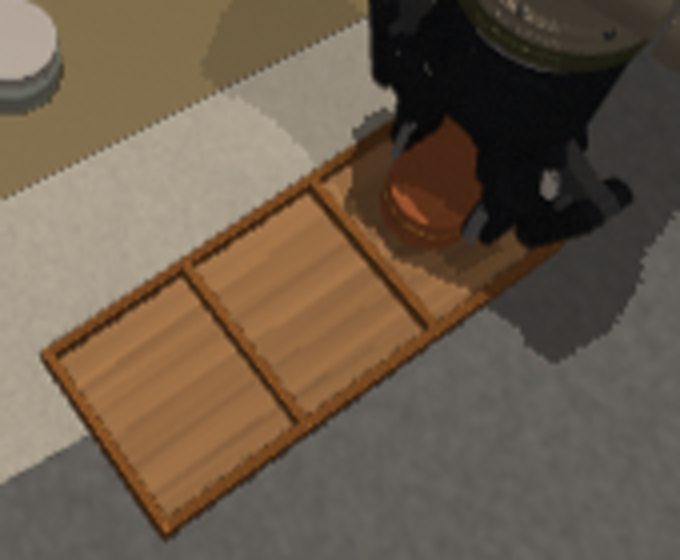

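Call:
apply_moves([
  [0,0,12,0,0,0,0.3],
  [0,0,8,0,0,0,0.3],
  [0,0,2,0,0,0,0.3],
  [0,0,1.4,0,0,0,0.3],
  [0,0,0.5,0,0,0,0.3],
  [0,0,0,0,0,0,0.3],
  [0,0,0,0,0,0,0.3],
])

```text
time_s: 9.57
position: [0.4239, 0.2893, 0.011]
tool_rot: [[-0.996, -0.091, 0.0], [-0.091, 0.996, 0.0], [-0.0, 0.0, -1.0]]
ft_force: [-2.0, -1.5, 5.8]
grip_width: 0.0414
gripper_force: 41.3
```

Call:
apply_moves([
  [0,0,0,0,0,0,0.54],
  [0,0,0,0,0,0,0.58],
  [0,0,0,0,0,0,0.58],
  [0,0,0,0,0,0,0.58],
  [0,0,-10,0,0,0,0.58],
  [0,0,-25,0,0,0,0.58],
  [0,0,-40,0,0,0,0.58],
  [0,0,-40,0,0,0,0.58],
  [0,0,0,0,0,0,0.7],
])

```text
time_s: 10.7
position: [0.4251, 0.2899, 0.1287]
tool_rot: [[-0.996, -0.091, 0.006], [-0.091, 0.996, 0.002], [-0.006, 0.002, -1.0]]
ft_force: [0.8, 0.5, -0.6]
grip_width: 0.0596
gripper_force: 0.0
```

```bash
python3 go.py 572 -122 125 95.2 45;python3 - <<'E'
from rig import get_image
from h import *
g=get_image("scene");f=g["frame"][:,:,::-1]
cv2.imwrite("pics/p1b.png",cv2.resize(f[250:390,280:450],(680,560),interpolation=2))
E
```

```text
turn [0.11 0.37 0.01] rows 1 ->shift [-109.  -423.5    3.7] xy rows 10
turn [-5.7000e-01  1.7000e-01 -1.7999e+02] rows 18 ->shift [109.  423.5   3.7] xy rows 10
pos [425.1 289.9 128.7] q1,q6 21.1 -74.1 t 10.7 F [ 0.8  0.5 -0.6] w 59.6 0.0
```

View pics/p1b.png

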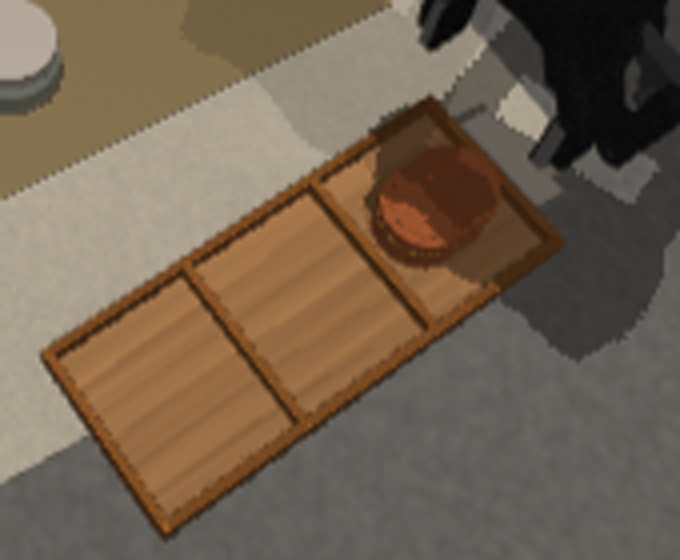

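Call:
apply_moves([
  [-11,-42.3,0,0,0,0,0.75],
  [-11,-42.3,0,0,0,0,0.75],
  [-11,-42.3,0,0,0,0,0.75],
  [-11,-42.3,0,0,0,0,0.75],
  [-11,-42.3,0,0,0,0,0.75],
  [-11,-42.3,0,0,0,0,0.75],
  [-11,-42.3,0,0,0,0,0.75],
  [-11,-42.3,0,0,0,0,0.75],
  [-11,-42.3,0,0,0,0,0.75],
  [-10,-42.3,0,0,0,0,0.75],
  [0,0,0,0,0,0,0.75],
  [0,0,0,0,0,0,0.75],
])

```text
time_s: 12.25
position: [0.5701, -0.1214, 0.1245]
tool_rot: [[-0.996, -0.091, -0.002], [-0.091, 0.996, 0.001], [0.002, 0.001, -1.0]]
ft_force: [-0.9, 0.4, 0.0]
grip_width: 0.064
gripper_force: 0.0
```

```bash
cat > wl.py <<'E'
# usage: wl.py x y zmin zmax r : object's top outline from the wrist camera
import sys
from rig import get_image,telemetry
from h import *
x,y,a,c,r=map(float,sys.argv[1:6]);s=telemetry.observe();g=get_image("wrist")
P,m=wcloud(g,s["position"],s["tool_rot"]);P=P[m]
d=np.hypot(P[:,0]-x,P[:,1]-y);b=P[(d<r+.025)&(abs(P[:,2]-.003)<.004),2];dz=.003-np.median(b) if len(b)>50 else 0
Q=P[d<r]+[0,0,dz];q=(Q[(Q[:,2]>a)&(Q[:,2]<c),:2]*1000).astype(np.float32)
R=cv2.minAreaRect(q);C=cv2.minEnclosingCircle(q);print("dz",dz,len(q),"rect",np.round(R[0],1),np.round(R[1],1),round(R[2],1),"circle",np.round(C[0],1),round(C[1],1))
E
python3 wl.py .572 -.122 .054 .068 .03; python3 wl.py .43 -.112 .018 .032 .042; python3 go.py 572 -122 14 95.2 45
```

```text
dz 0.0003614374179618839 1867 rect [ 571.9 -122.3] [33.2 33. ] 7.0 circle [ 572.  -122.2] 16.9
dz 0.00028337170702693194 1269 rect [ 431.6 -112.3] [46.1 58.6] 88.6 circle [ 431.5 -111.9] 31.0
turn [ 0.04 -0.06  0.06] rows 1 ->shift [ -1.6  -1.3 111.1] xy rows 1
turn [ 9.0000e-02  7.0000e-02 -1.7994e+02] rows 18 ->shift [  1.6   1.3 111.1] xy rows 1
pos [ 570.3 -120.9  125.1] q1,q6 -23.6 -118.9 t 12.35 F [-0.5  0.1 -0.6] w 63.9 0.0
```

Call:
apply_moves([
  [-1.6,-1.3,10,0,0,0,0.75],
  [0,0,25,0,0,0,0.75],
  [0,0,30,0,0,0,0.75],
  [0,0,26,0,0,0,0.75],
  [0,0,15,0,0,0,0.75],
  [0,0,5,0,0,0,0.75],
  [0,0,0,0,0,0,0.75],
  [0,0,0,0,0,0,0.5],
  [0,0,0,0,0,0,0.3],
  [0,0,0,0,0,0,0.25],
  [0,0,0,0,0,0,0.25],
  [0,0,0,0,0,0,0.25],
])

```text
time_s: 13.85
position: [0.5729, -0.1234, 0.0154]
tool_rot: [[-0.996, -0.091, 0.001], [-0.091, 0.996, -0.001], [-0.001, -0.001, -1.0]]
ft_force: [-1.5, 0.5, 5.4]
grip_width: 0.0347
gripper_force: 40.1
```

Call:
apply_moves([
  [0,0,0,0,0,0,0.25],
  [0,0,0,0,0,0,0.25],
  [0,0,-10,0,0,0,0.25],
  [0,0,-25,0,0,0,0.25],
  [0,0,-35,0,0,0,0.25],
  [0,0,-30,0,0,0,0.25],
  [0,0,0,0,0,0,0.25],
  [0,0,0,0,0,0,0.25],
])

```text
time_s: 14.85
position: [0.572, -0.123, 0.1137]
tool_rot: [[-0.996, -0.091, -0.001], [-0.091, 0.996, 0.001], [0.001, 0.001, -1.0]]
ft_force: [0.6, 0.6, -1.7]
grip_width: 0.0344
gripper_force: 40.0
```

```bash
python3 go.py 502.5 296.5 15 95.2 45
```

```text
turn [ 0.04 -0.07 -0.  ] rows 1 ->shift [ 31.2 424.1  98.7] xy rows 10
turn [-1.1e-01 -6.0e-02  1.8e+02] rows 18 ->shift [ -31.2 -424.1   98.7] xy rows 10
pos [ 572.  -123.   113.7] q1,q6 -23.7 -118.9 t 14.85 F [ 0.6  0.6 -1.7] w 34.4 39.98910538852215
```

Call:
apply_moves([
  [2.6,20,0,0,0,0,0.25],
  [2.6,36,0,0,0,0,0.25],
  [2.6,38,0,0,0,0,0.25],
  [2.6,38,0,0,0,0,0.25],
  [2.6,38,0,0,0,0,0.25],
  [2.6,38,0,0,0,0,0.25],
  [2.6,38,0,0,0,0,0.25],
  [2.6,38,0,0,0,0,0.25],
  [2.6,38,0,0,0,0,0.25],
  [2.6,38,0,0,0,0,0.25],
  [2.6,38,0,0,0,0,0.25],
  [2.6,26,0,0,0,0,0.25],
])

```text
time_s: 16.35
position: [0.5011, 0.2984, 0.1134]
tool_rot: [[-0.996, -0.092, -0.002], [-0.092, 0.996, -0.0], [0.002, -0.0, -1.0]]
ft_force: [0.2, 0.1, -0.9]
grip_width: 0.0347
gripper_force: 40.0
```

Call:
apply_moves([
  [0,0,10,0,0,0,0.25],
  [0,0,25,0,0,0,0.25],
  [0,0,25,0,0,0,0.25],
  [0,0,15,0,0,0,0.25],
  [0,0,8,0,0,0,0.25],
  [0,0,6,0,0,0,0.25],
  [0,0,0,0,0,0,0.25],
  [0,0,0,0,0,0,0.25],
])

```text
time_s: 17.35
position: [0.5032, 0.2963, 0.026]
tool_rot: [[-0.996, -0.091, 0.001], [-0.091, 0.996, 0.0], [-0.001, 0.0, -1.0]]
ft_force: [-0.8, 0.3, -0.6]
grip_width: 0.0345
gripper_force: 40.0
```

```bash
python3 go.py 502.5 296.5 15 95.2 45
```

```text
turn [ 0.01  0.06 -0.  ] rows 1 ->shift [ 0.7  0.3 11. ] xy rows 1
turn [ 9.0e-02 -2.0e-02  1.8e+02] rows 18 ->shift [-0.7 -0.3 11. ] xy rows 1
pos [503.2 296.3  26. ] q1,q6 18.9 -76.3 t 17.35 F [-0.8  0.3 -0.6] w 34.5 40.030542528256774
```

Call:
apply_moves([
  [0,0,6,0,0,0,0.25],
  [0,0,3,0,0,0,0.25],
  [0,0,1,0,0,0,0.25],
  [0,0,0.7,0,0,0,0.25],
  [0,0,0,0,0,0,0.25],
  [0,0,0,0,0,0,0.25],
])

```text
time_s: 18.1
position: [0.5029, 0.2962, 0.0164]
tool_rot: [[-0.996, -0.091, 0.001], [-0.091, 0.996, 0.0], [-0.001, -0.0, -1.0]]
ft_force: [-5.6, -2.8, 16.4]
grip_width: 0.0346
gripper_force: 41.7
```

Call:
apply_moves([
  [0,0,-0.7,0,0,0,0.25],
  [0,0,0,0,0,0,0.48],
  [0,0,0,0,0,0,0.54],
  [0,0,0,0,0,0,0.54],
  [0,0,0,0,0,0,0.54],
  [0,0,-10,0,0,0,0.54],
  [0,0,-25,0,0,0,0.54],
  [0,0,-35,0,0,0,0.54],
  [0,0,-35,0,0,0,0.7],
  [0,0,0,0,0,0,0.75],
  [0,0,0,0,0,0,0.75],
])

```text
time_s: 19.48
position: [0.5026, 0.2961, 0.1202]
tool_rot: [[-0.996, -0.091, -0.001], [-0.091, 0.996, -0.0], [0.001, -0.0, -1.0]]
ft_force: [0.6, -0.7, -0.6]
grip_width: 0.0641
gripper_force: 0.0
```

```bash
python3 wl.py .502 .296 .055 .07 .03; python3 go.py 430.5 -112.2 125 88.6 45
```

```text
dz -0.0006263544920732276 1950 rect [502.  296.7] [33.4 33.1] 67.7 circle [502.1 297. ] 17.0
turn [-0.03 -0.08  6.59] rows 1 ->shift [  62.  -409.9   -5.3] xy rows 10
turn [ 1.3000e-01 -4.0000e-02 -1.7341e+02] rows 18 ->shift [-62.  409.9  -5.3] xy rows 10
pos [502.5 296.  119.7] q1,q6 18.9 -76.3 t 19.525 F [ 0.4 -0.6 -1. ] w 64.2 0.0
```

Call:
apply_moves([
  [0,0,0,0,0,6.6,0.8],
  [6.2,-41,0,0,0,0,0.8],
  [6.2,-41,0,0,0,0,0.8],
  [6.2,-41,0,0,0,0,0.8],
  [6.2,-41,0,0,0,0,0.8],
  [6.2,-41,0,0,0,0,0.8],
  [6.2,-41,0,0,0,0,0.8],
  [6.2,-41,0,0,0,0,0.8],
  [6.2,-41,0,0,0,0,0.8],
  [6.2,-41,0,0,0,0,0.8],
  [6.2,-41,0,0,0,0,0.8],
  [0,0,0,0,0,0,0.8],
])

```text
time_s: 21.02
position: [0.4305, -0.114, 0.1197]
tool_rot: [[-1.0, 0.028, -0.001], [0.028, 1.0, 0.001], [0.001, 0.001, -1.0]]
ft_force: [-0.3, 0.0, -0.8]
grip_width: 0.0682
gripper_force: 0.0
```

Call:
apply_moves([
  [0,0,0,0,0,0,0.8],
])

```text
time_s: 21.15
position: [0.4307, -0.1116, 0.1199]
tool_rot: [[-1.0, 0.025, -0.001], [0.025, 1.0, 0.001], [0.001, 0.001, -1.0]]
ft_force: [0.1, 0.4, 0.5]
grip_width: 0.0682
gripper_force: 0.0
```

```bash
python3 wl.py .43 -.112 .018 .032 .042; python3 go.py 430.5 -112.2 9 88.6 45
```

```text
dz 0.0003631741497232251 1424 rect [ 430.2 -112.2] [46.1 60.3] 88.2 circle [ 430.3 -112.6] 31.7
turn [ 0.04 -0.06  0.04] rows 1 ->shift [  0.3  -0.9 111. ] xy rows 1
turn [ 9.0000e-02  7.0000e-02 -1.7996e+02] rows 18 ->shift [ -0.3   0.9 111. ] xy rows 1
pos [ 430.8 -111.3  120. ] q1,q6 -29.8 -118.4 t 21.2 F [-0.6 -0.1  0.8] w 68.4 0.0
```

Call:
apply_moves([
  [0.4,-0.9,10,0,0,0,0.8],
  [0,0,25,0,0,0,0.8],
  [0,0,30,0,0,0,0.8],
  [0,0,26,0,0,0,0.8],
  [0,0,14,0,0,0,0.8],
  [0,0,6,0,0,0,0.8],
  [0,0,0,0,0,0,0.8],
  [0,0,0,0,0,0,0.6],
  [0,0,0,0,0,0,0.45],
  [0,0,0,0,0,0,0.38],
  [0,0,0,0,0,0,0.38],
  [0,0,0,0,0,0,0.38],
])

```text
time_s: 22.7
position: [0.4308, -0.1131, 0.0101]
tool_rot: [[-1.0, 0.024, 0.001], [0.024, 1.0, -0.001], [-0.001, -0.001, -1.0]]
ft_force: [-0.3, 0.9, 6.4]
grip_width: 0.0454
gripper_force: 41.7
```

Call:
apply_moves([
  [0,0,0,0,0,0,0.38],
  [0,0,0,0,0,0,0.38],
])

```text
time_s: 22.95
position: [0.4308, -0.1131, 0.0101]
tool_rot: [[-1.0, 0.024, 0.001], [0.024, 1.0, -0.001], [-0.001, -0.001, -1.0]]
ft_force: [-0.7, 0.5, 6.5]
grip_width: 0.0451
gripper_force: 41.7
```

Call:
apply_moves([
  [0,0,-10,0,0,0,0.38],
  [0,0,-25,0,0,0,0.38],
  [0,0,-35,0,0,0,0.38],
  [0,0,-30,0,0,0,0.38],
  [0,0,-15,0,0,0,0.38],
  [0,0,0,0,0,0,0.38],
])

```text
time_s: 23.7
position: [0.4309, -0.1132, 0.1257]
tool_rot: [[-1.0, 0.024, 0.002], [0.024, 1.0, -0.001], [-0.003, -0.001, -1.0]]
ft_force: [-0.6, 0.4, -1.7]
grip_width: 0.0453
gripper_force: 41.2
```

```bash
python3 go.py 581.2 303.7 10 95.2 45
```

```text
turn [-0.09  0.14 -6.6 ] rows 1 ->shift [-187.5  401.6  115.7] xy rows 10
turn [2.100e-01 1.300e-01 1.734e+02] rows 18 ->shift [ 187.5 -401.6  115.7] xy rows 10
pos [ 430.9 -113.2  125.7] q1,q6 -30.0 -118.6 t 23.7 F [-0.6  0.4 -1.7] w 45.3 41.15256607532501
```

Call:
apply_moves([
  [0,0,0,0,0,-6.6,0.38],
  [-8,17,0,0,0,0,0.38],
  [-18,38.5,0,0,0,0,0.38],
  [-18,38.5,0,0,0,0,0.38],
  [-18,38.5,0,0,0,0,0.38],
  [-18,38.5,0,0,0,0,0.38],
  [-18,38.5,0,0,0,0,0.38],
  [-18,38.5,0,0,0,0,0.38],
  [-18,38.5,0,0,0,0,0.38],
  [-18,38.5,0,0,0,0,0.38],
  [-18,38.5,0,0,0,0,0.38],
  [-17.5,38,0,0,0,0,0.38],
])

```text
time_s: 25.2
position: [0.5808, 0.305, 0.1232]
tool_rot: [[-0.996, -0.091, -0.002], [-0.091, 0.996, -0.001], [0.002, -0.0, -1.0]]
ft_force: [0.0, -0.1, -0.7]
grip_width: 0.0451
gripper_force: 41.2
```

Call:
apply_moves([
  [0,0,0,0,0,0,0.38],
  [0,0,15,0,0,0,0.38],
  [0,0,25,0,0,0,0.38],
  [0,0,30,0,0,0,0.38],
  [0,0,20,0,0,0,0.38],
  [0,0,10,0,0,0,0.38],
  [0,0,0,0,0,0,0.38],
  [0,0,0,0,0,0,0.38],
])

```text
time_s: 26.2
position: [0.5813, 0.3037, 0.0252]
tool_rot: [[-0.996, -0.09, 0.001], [-0.09, 0.996, 0.0], [-0.001, 0.0, -1.0]]
ft_force: [0.4, 0.4, -0.5]
grip_width: 0.0451
gripper_force: 41.2
```

```bash
python3 go.py 581.2 303.7 11 95.2 45
```

```text
turn [ 0.02  0.08 -0.02] rows 1 ->shift [ 0.1  0.  14.2] xy rows 1
turn [ 1.2000e-01 -3.0000e-02  1.7998e+02] rows 18 ->shift [-0.1 -0.  14.2] xy rows 1
pos [581.3 303.7  25.2] q1,q6 17.3 -77.9 t 26.2 F [ 0.4  0.4 -0.5] w 45.1 41.21563732624054
```

Call:
apply_moves([
  [0,0,7,0,0,0,0.38],
  [0,0,4,0,0,0,0.38],
  [0,0,1.5,0,0,0,0.38],
  [0,0,1,0,0,0,0.38],
  [0,0,0,0,0,0,0.38],
  [0,0,0,0,0,0,0.38],
])

```text
time_s: 26.95
position: [0.5809, 0.3038, 0.0112]
tool_rot: [[-0.996, -0.091, 0.0], [-0.091, 0.996, 0.0], [-0.0, 0.0, -1.0]]
ft_force: [-1.5, -0.7, 2.5]
grip_width: 0.0448
gripper_force: 41.6
```

Call:
apply_moves([
  [0,0,0.3,0,0,0,0.38],
  [0,0,0,0,0,0,0.58],
  [0,0,0,0,0,0,0.61],
  [0,0,0,0,0,0,0.61],
  [0,0,0,0,0,0,0.61],
  [0,0,-10,0,0,0,0.61],
  [0,0,-25,0,0,0,0.61],
  [0,0,-35,0,0,0,0.61],
  [0,0,-40,0,0,0,0.8],
  [0,0,0,0,0,0,1],
  [0,0,0,0,0,0,1],
])

```text
time_s: 28.32
position: [0.5806, 0.3037, 0.1204]
tool_rot: [[-0.996, -0.091, -0.001], [-0.091, 0.996, -0.0], [0.001, -0.0, -1.0]]
ft_force: [-0.2, 0.2, -1.0]
grip_width: 0.0856
gripper_force: 0.0
```

```bash
python3 wl.py .581 .304 .019 .034 .037;  python3 go.py 669 6.5 120 90 45
```

```text
dz -0.00038060906517125 1389 rect [580.3 304.5] [60.1 46.3] 5.6 circle [580.3 304.4] 31.6
turn [-0.02 -0.09  5.2 ] rows 1 ->shift [-8.860e+01 -2.971e+02 -2.000e-01] xy rows 7
turn [ 1.400e-01 -4.000e-02 -1.748e+02] rows 18 ->shift [ 8.860e+01  2.971e+02 -2.000e-01] xy rows 7
pos [580.4 303.6 119.8] q1,q6 17.3 -77.9 t 28.375 F [-0.1  0.2 -0.9] w 85.3 0.0
```

Call:
apply_moves([
  [0,0,0,0,0,5.2,1],
  [-11.1,-37.1,0,0,0,0,1],
  [-11.1,-37.1,0,0,0,0,1],
  [-11.1,-37.1,0,0,0,0,1],
  [-11.1,-37.1,0,0,0,0,1],
  [-11.1,-37.1,0,0,0,0,1],
  [-11.1,-37.1,0,0,0,0,1],
  [-11.1,-37.1,0,0,0,0,1],
  [-11.1,-37.1,0,0,0,0,1],
  [0,0,0,0,0,0,1],
  [0,0,0,0,0,0,1],
])

```text
time_s: 29.75
position: [0.6692, 0.0075, 0.1197]
tool_rot: [[-1.0, -0.0, -0.002], [-0.0, 1.0, 0.001], [0.002, 0.001, -1.0]]
ft_force: [0.4, -0.0, 0.2]
grip_width: 0.0856
gripper_force: 0.0
```

```bash
python3 wl.py .669 .0065 .024 .036 .042;  python3 go.py 669 6.5 10 90 45
```

```text
dz 0.0002816667127191032 1128 rect [669.6   7.1] [57.8 57.2] 19.3 circle [669.5   7.1] 29.0
turn [ 0.03 -0.08  0.05] rows 1 ->shift [  0.2  -1.5 110. ] xy rows 1
turn [ 1.3000e-01  4.0000e-02 -1.7995e+02] rows 18 ->shift [ -0.2   1.5 110. ] xy rows 1
pos [669.2   8.  120. ] q1,q6 -9.4 -99.5 t 29.8 F [-1.1 -0.3  0.6] w 84.8 0.0
```

Call:
apply_moves([
  [-0.4,-0.9,10,0,0,0,1],
  [0,0,25,0,0,0,1],
  [0,0,30,0,0,0,1],
  [0,0,25,0,0,0,1],
  [0,0,14,0,0,0,1],
  [0,0,5,0,0,0,1],
  [0,0,0,0,0,0,1],
  [0,0,0,0,0,0,0.75],
  [0,0,0,0,0,0,0.6],
  [0,0,0,0,0,0,0.52],
  [0,0,0,0,0,0,0.52],
  [0,0,0,0,0,0,0.52],
])

```text
time_s: 31.3
position: [0.6706, 0.006, 0.0129]
tool_rot: [[-1.0, 0.0, 0.002], [0.0, 1.0, -0.0], [-0.002, -0.0, -1.0]]
ft_force: [-1.0, 1.0, 6.4]
grip_width: 0.0555
gripper_force: 42.9
```

Call:
apply_moves([
  [0,0,0,0,0,0,0.52],
  [0,0,0,0,0,0,0.52],
])

```text
time_s: 31.55
position: [0.6707, 0.006, 0.0129]
tool_rot: [[-1.0, 0.0, 0.002], [0.0, 1.0, -0.0], [-0.002, -0.0, -1.0]]
ft_force: [-0.7, 1.0, 5.7]
grip_width: 0.0556
gripper_force: 42.9
```

Call:
apply_moves([
  [0,0,-10,0,0,0,0.52],
  [0,0,-25,0,0,0,0.52],
  [0,0,-35,0,0,0,0.52],
  [0,0,-30,0,0,0,0.52],
  [0,0,-15,0,0,0,0.52],
  [0,0,0,0,0,0,0.52],
])

```text
time_s: 32.3
position: [0.6703, 0.0061, 0.1273]
tool_rot: [[-1.0, -0.0, 0.001], [-0.0, 1.0, -0.0], [-0.001, -0.0, -1.0]]
ft_force: [-0.9, -1.3, -0.4]
grip_width: 0.0556
gripper_force: 42.6
```

```bash
python3 go.py 466.8 -289 12 82.7 45
```

```text
turn [-0.01  0.08  7.3 ] rows 1 ->shift [ 164.4 -318.5  115.3] xy rows 8
turn [-1.200e-01 -1.000e-02 -1.727e+02] rows 18 ->shift [-164.4  318.5  115.3] xy rows 8
pos [670.3   6.1 127.3] q1,q6 -9.6 -99.6 t 32.3 F [-0.9 -1.3 -0.4] w 55.6 42.57333516608924
```

Call:
apply_moves([
  [0,0,0,0,0,7.3,0.52],
  [8,-16,0,0,0,0,0.52],
  [16.4,-32,0,0,0,0,0.52],
  [16.4,-32,0,0,0,0,0.52],
  [16.4,-32,0,0,0,0,0.52],
  [16.4,-32,0,0,0,0,0.52],
  [16.4,-32,0,0,0,0,0.52],
  [16.4,-32,0,0,0,0,0.52],
  [16.4,-32,0,0,0,0,0.52],
  [16.4,-32,0,0,0,0,0.52],
  [16.4,-32,0,0,0,0,0.52],
  [8.8,-14.5,0,0,0,0,0.52],
])

```text
time_s: 33.8
position: [0.4648, -0.2903, 0.126]
tool_rot: [[-0.992, 0.127, -0.001], [0.127, 0.992, 0.001], [0.001, 0.001, -1.0]]
ft_force: [-0.8, -0.0, -0.8]
grip_width: 0.0558
gripper_force: 42.6
```

Call:
apply_moves([
  [0,0,0,0,0,0,0.52],
  [0,0,0,0,0,0,0.52],
])

```text
time_s: 34.05
position: [0.4669, -0.2881, 0.1265]
tool_rot: [[-0.992, 0.126, -0.0], [0.126, 0.992, 0.001], [0.0, 0.0, -1.0]]
ft_force: [0.1, -0.0, -1.0]
grip_width: 0.0558
gripper_force: 42.6
```

```bash
python3 go.py 466.8 -289 12 82.7 45; python3 - <<'E'
from rig import get_image,telemetry
from h import *
s=telemetry.observe();g=get_image("wrist");P,m=wcloud(g,s["position"],s["tool_rot"])
cv2.imwrite("pics/w5.png",g["frame"][:,:,::-1]);P=P[m]
a=np.radians(-7.3);e=np.array([[np.cos(a),np.sin(a)],[-np.sin(a),np.cos(a)]])
q=P[(abs(P[:,2]-.0135)<.0035)&(abs(P[:,0]-.505)<.13)&(abs(P[:,1]+.294)<.09)]
t=(q[:,:2]-[.509,-.2945])@e.T*1000
print(len(t));print(np.histogram(t[:,0],np.arange(-110,111,5)));print(np.histogram(t[:,1],np.arange(-75,76,5))[0]);print(np.percentile(t,[.5,1,99,99.5],axis=0))
for k in (0,1):
  r=t[(abs(t[:,0]-[80,-20][0])<8)] if 0 else t
E=t[t[:,1]>40];print("slope left wall",np.degrees(np.polyfit(E[:,0],E[:,1],1)[0]))
E
```

```text
turn [ 0.03 -0.01  0.07] rows 1 ->shift [-1.000e-01 -9.000e-01  1.145e+02] xy rows 1
turn [ 2.0000e-02  4.0000e-02 -1.7993e+02] rows 18 ->shift [1.000e-01 9.000e-01 1.145e+02] xy rows 1
pos [ 466.9 -288.1  126.5] q1,q6 -44.1 -126.8 t 34.05 F [ 0.1 -0.  -1. ] w 55.8 42.57237904239446
3049
(array([  0,   0,  16, 307, 639, 505,  79,  81,  83,  78,  81,  75,  76,
        65,  70,  76,  64,  63,  66,  67,  65,  54,  29,   0,   0,   0,
         0,   0,   0,   0,   0,   0,   0,   4,  20,  41,  45,  42, 147,
       111,   0,   0,   0,   0]), array([-110, -105, -100,  -95,  -90,  -85,  -80,  -75,  -70,  -65,  -60,
        -55,  -50,  -45,  -40,  -35,  -30,  -25,  -20,  -15,  -10,   -5,
          0,    5,   10,   15,   20,   25,   30,   35,   40,   45,   50,
         55,   60,   65,   70,   75,   80,   85,   90,   95,  100,  105,
        110]))
[  0   0   0   0 419 379  76  72  81  98  94  87  75  91  81  77  99  85
  83  88  92  56  65  70 418 363   0   0   0   0]
[[-95.27921925 -53.02539466]
 [-94.61837709 -52.76715018]
 [ 87.14301496  52.59585426]
 [ 87.69823932  52.86371153]]
slope left wall 0.17689284091902527
```

View pics/w5.png

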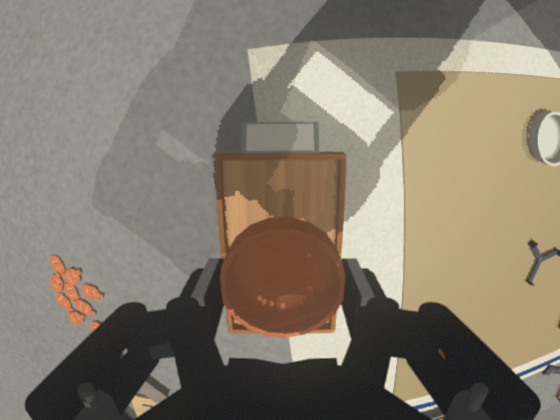

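Call:
apply_moves([
  [0,-0.9,15,0,0,0,0.52],
  [0,0,25,0,0,0,0.52],
  [0,0,30,0,0,0,0.52],
  [0,0,20,0,0,0,0.52],
  [0,0,10,0,0,0,0.52],
  [0,0,5,0,0,0,0.52],
  [0,0,3,0,0,0,0.52],
  [0,0,2,0,0,0,0.52],
  [0,0,1.5,0,0,0,0.52],
  [0,0,0,0,0,0,0.52],
  [0,0,0,0,0,0,0.52],
])

```text
time_s: 35.48
position: [0.4665, -0.2899, 0.0153]
tool_rot: [[-0.992, 0.127, 0.0], [0.127, 0.992, -0.0], [-0.0, -0.0, -1.0]]
ft_force: [-0.6, -0.4, -0.6]
grip_width: 0.0553
gripper_force: 42.6
```

Call:
apply_moves([
  [0,0,1,0,0,0,0.52],
  [0,0,0.6,0,0,0,0.52],
  [0,0,0,0,0,0,0.52],
  [0,0,0,0,0,0,0.52],
])

```text
time_s: 35.98
position: [0.4665, -0.2899, 0.0139]
tool_rot: [[-0.992, 0.127, 0.0], [0.127, 0.992, -0.0], [-0.0, -0.0, -1.0]]
ft_force: [-1.9, 1.1, 5.6]
grip_width: 0.0558
gripper_force: 43.1
```

Call:
apply_moves([
  [0,0,0,0,0,0,0.7],
  [0,0,0,0,0,0,0.74],
  [0,0,0,0,0,0,0.74],
  [0,0,0,0,0,0,0.74],
  [0,0,-10,0,0,0,0.74],
  [0,0,-25,0,0,0,0.74],
  [0,0,-35,0,0,0,0.74],
  [0,0,-37,0,0,0,0.9],
  [0,0,0,0,0,0,1],
  [0,0,0,0,0,0,1],
])

```text
time_s: 37.22
position: [0.4662, -0.2896, 0.1203]
tool_rot: [[-0.992, 0.127, -0.0], [0.127, 0.992, 0.0], [0.0, 0.0, -1.0]]
ft_force: [-0.2, -0.1, 0.3]
grip_width: 0.0855
gripper_force: 0.0
```

```bash
python3 wl.py .467 -.289 .024 .037 .039;  python3 go.py 567 119.5 122 90 45
```

```text
dz -0.0006832630905629382 1147 rect [ 465.5 -289.2] [57.5 57.5] 85.2 circle [ 465.5 -289.1] 29.2
turn [ 0.06 -0.07 -7.3 ] rows 1 ->shift [-100.9  409.    -2.2] xy rows 10
turn [-1.000e-01 -9.000e-02  1.727e+02] rows 18 ->shift [ 100.9 -409.    -2.2] xy rows 10
pos [ 466.1 -289.5  119.8] q1,q6 -44.2 -126.9 t 37.275 F [0.  0.2 0. ] w 85.0 0.0
```

Call:
apply_moves([
  [0,0,0,0,0,-7.3,1],
  [-10.1,40.9,0,0,0,0,1],
  [-10.1,40.9,0,0,0,0,1],
  [-10.1,40.9,0,0,0,0,1],
  [-10.1,40.9,0,0,0,0,1],
  [-10.1,40.9,0,0,0,0,1],
  [-10.1,40.9,0,0,0,0,1],
  [-10.1,40.9,0,0,0,0,1],
  [-10.1,40.9,0,0,0,0,1],
  [-10.1,40.9,0,0,0,0,1],
  [-10.1,40.9,0,0,0,0,1],
  [0,0,0,0,0,0,1],
])

```text
time_s: 38.78
position: [0.5671, 0.1215, 0.1192]
tool_rot: [[-1.0, -0.003, -0.002], [-0.003, 1.0, 0.0], [0.002, 0.0, -1.0]]
ft_force: [0.1, -0.3, 0.4]
grip_width: 0.0853
gripper_force: 0.0
```

Call:
apply_moves([
  [0,0,0,0,0,0,1],
])

```text
time_s: 38.9
position: [0.567, 0.1188, 0.1196]
tool_rot: [[-1.0, -0.0, -0.002], [-0.0, 1.0, -0.0], [0.002, -0.0, -1.0]]
ft_force: [0.2, 0.1, 0.2]
grip_width: 0.0854
gripper_force: 0.0
```

```bash
python3 wl.py .567 .1195 .034 .046 .036;  python3 go.py 567 119.5 10 90 45
```

```text
dz 0.0003697037800100252 3208 rect [566.3 119.6] [47.2 47. ] 59.7 circle [566.4 119.7] 23.9
turn [-0.01 -0.08 -0.04] rows 1 ->shift [1.000e-01 1.100e+00 1.099e+02] xy rows 1
turn [-1.3000e-01  2.0000e-02  1.7996e+02] rows 18 ->shift [-1.000e-01 -1.100e+00  1.099e+02] xy rows 1
pos [567.1 118.4 119.9] q1,q6 0.1 -89.9 t 38.95 F [0.6 0.4 0.2] w 85.4 0.0
```

Call:
apply_moves([
  [0.7,1.2,10,0,0,0,1],
  [0,0,25,0,0,0,1],
  [0,0,30,0,0,0,1],
  [0,0,26,0,0,0,1],
  [0,0,16,0,0,0,1],
  [0,0,6,0,0,0,1],
  [0,0,0,0,0,0,1],
  [0,0,0,0,0,0,0.75],
  [0,0,0,0,0,0,0.55],
  [0,0,0,0,0,0,0.45],
  [0,0,0,0,0,0,0.45],
  [0,0,0,0,0,0,0.45],
])

```text
time_s: 40.45
position: [0.5671, 0.1204, 0.0085]
tool_rot: [[-1.0, -0.0, 0.001], [-0.0, 1.0, -0.0], [-0.001, -0.0, -1.0]]
ft_force: [-1.5, 0.4, 5.3]
grip_width: 0.0495
gripper_force: 41.5
```

Call:
apply_moves([
  [0,0,0,0,0,0,0.45],
  [0,0,0,0,0,0,0.45],
])

```text
time_s: 40.7
position: [0.5671, 0.1204, 0.0086]
tool_rot: [[-1.0, -0.0, 0.001], [-0.0, 1.0, -0.0], [-0.001, -0.0, -1.0]]
ft_force: [-1.7, -0.1, 5.7]
grip_width: 0.0495
gripper_force: 41.5
```

Call:
apply_moves([
  [0,0,-10,0,0,0,0.45],
  [0,0,-25,0,0,0,0.45],
  [0,0,-35,0,0,0,0.45],
  [0,0,-30,0,0,0,0.45],
  [0,0,-20,0,0,0,0.45],
  [0,0,0,0,0,0,0.45],
])

```text
time_s: 41.45
position: [0.5673, 0.1204, 0.1293]
tool_rot: [[-1.0, -0.0, 0.004], [-0.0, 1.0, 0.0], [-0.004, 0.0, -1.0]]
ft_force: [-0.5, -0.2, -0.8]
grip_width: 0.0497
gripper_force: 41.9
```

```bash
python3 go.py 551 -300 8 82.8 45
```

```text
turn [0.02 0.2  7.2 ] rows 1 ->shift [ -36.5 -419.2  121.3] xy rows 10
turn [-3.100e-01  2.000e-02 -1.728e+02] rows 18 ->shift [ 36.5 419.2 121.3] xy rows 10
pos [567.3 120.4 129.3] q1,q6 0.3 -89.7 t 41.45 F [-0.5 -0.2 -0.8] w 49.7 41.909755773478636
```

Call:
apply_moves([
  [0,0,0,0,0,7.2,0.45],
  [-2.5,-20,0,0,0,0,0.45],
  [-3.4,-40,0,0,0,0,0.45],
  [-3.4,-40,0,0,0,0,0.45],
  [-3.4,-40,0,0,0,0,0.45],
  [-3.4,-40,0,0,0,0,0.45],
  [-3.4,-40,0,0,0,0,0.45],
  [-3.4,-40,0,0,0,0,0.45],
  [-3.4,-40,0,0,0,0,0.45],
  [-3.4,-40,0,0,0,0,0.45],
  [-3.4,-40,0,0,0,0,0.45],
  [-3.4,-39,0,0,0,0,0.45],
])

```text
time_s: 42.95
position: [0.5493, -0.3021, 0.1267]
tool_rot: [[-0.992, 0.124, -0.001], [0.124, 0.992, 0.001], [0.001, 0.001, -1.0]]
ft_force: [0.4, -0.7, -1.4]
grip_width: 0.0498
gripper_force: 41.9
```

Call:
apply_moves([
  [0,0,0,0,0,0,0.45],
  [0,0,0,0,0,0,0.45],
  [0,0,15,0,0,0,0.45],
  [0,0,30,0,0,0,0.45],
  [0,0,30,0,0,0,0.45],
  [0,0,20,0,0,0,0.45],
  [0,0,8,0,0,0,0.45],
  [0,0,0,0,0,0,0.45],
  [0,0,0,0,0,0,0.45],
])

```text
time_s: 44.08
position: [0.5508, -0.3, 0.0253]
tool_rot: [[-0.992, 0.125, 0.001], [0.125, 0.992, -0.001], [-0.001, -0.001, -1.0]]
ft_force: [0.0, -0.6, -1.8]
grip_width: 0.0495
gripper_force: 41.9
```

```bash
python3 go.py 551 -300 9 82.8 45
```

```text
turn [-0.04  0.07  0.02] rows 1 ->shift [-0.2  0.  16.3] xy rows 1
turn [-1.1000e-01 -7.0000e-02 -1.7998e+02] rows 18 ->shift [ 0.2 -0.  16.3] xy rows 1
pos [ 550.8 -300.    25.3] q1,q6 -39.4 -122.2 t 44.075 F [ 0.  -0.6 -1.8] w 49.5 41.902229688677195
```

Call:
apply_moves([
  [0,0,7,0,0,0,0.45],
  [0,0,4.5,0,0,0,0.45],
  [0,0,2.2,0,0,0,0.45],
  [0,0,1.3,0,0,0,0.45],
  [0,0,0.6,0,0,0,0.45],
  [0,0,0,0,0,0,0.45],
  [0,0,0,0,0,0,0.45],
])

```text
time_s: 44.95
position: [0.5504, -0.2999, 0.0096]
tool_rot: [[-0.992, 0.125, 0.0], [0.125, 0.992, -0.0], [-0.0, -0.0, -1.0]]
ft_force: [-2.8, 1.3, 5.0]
grip_width: 0.0498
gripper_force: 42.5
```

Light contact; release and rise.

Call:
apply_moves([
  [0,0,0,0,0,0,0.63],
  [0,0,0,0,0,0,0.68],
  [0,0,0,0,0,0,0.68],
  [0,0,0,0,0,0,0.68],
  [0,0,-10,0,0,0,0.68],
  [0,0,-25,0,0,0,0.68],
  [0,0,-35,0,0,0,0.68],
  [0,0,-40,0,0,0,0.8],
  [0,0,-40,0,0,0,0.8],
  [0,0,0,0,0,0,0.8],
  [0,0,0,0,0,0,0.8],
])

```text
time_s: 46.32
position: [0.5502, -0.2997, 0.1587]
tool_rot: [[-0.992, 0.125, -0.0], [0.125, 0.992, 0.0], [0.001, 0.0, -1.0]]
ft_force: [-0.1, -0.3, -1.1]
grip_width: 0.0684
gripper_force: 0.0
```

```bash
python3 wl.py .551 -.3 .035 .047 .038; python3 - <<'E'
from rig import get_image
from h import *
gs=[get_image(n) for n in("scene","side")]
im,hm=top(gs);cv2.imwrite("pics/top9.png",im)
cv2.imwrite("pics/s9.png",cv2.resize(gs[0]["frame"][:,:,::-1],(800,600)))
E
```

```text
dz -0.0005202057107252965 2420 rect [ 549.5 -299.2] [47.1 47.1] 87.2 circle [ 549.8 -299.1] 24.1
```

View pics/top9.png

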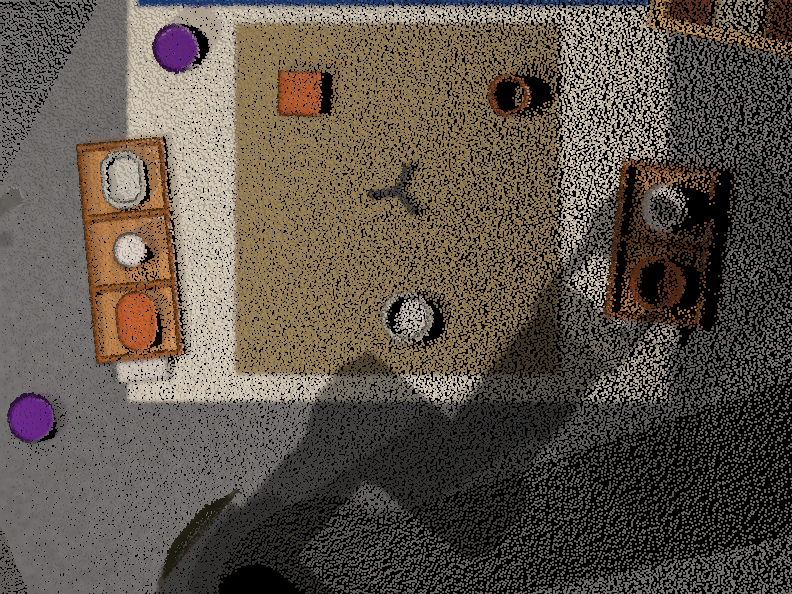

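View pics/s9.png

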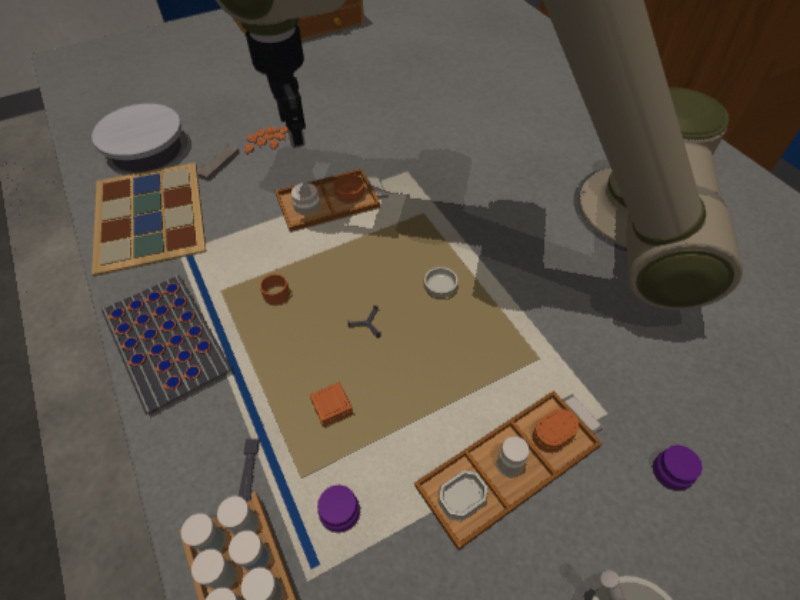

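All five stand centred in their bays (three-bay at about (555,430), (513,455), (463,493); two-bay at (348,187), (305,197)), and the stock that stays is unmoved.

```bash
python3 -c "
from rig import env
print(env.close_job())"
```

```text
the job is handed in; nothing more can be done
None
```

Both trays are made up as asked and the job is handed in, with the square copper box, the copper ring and the round porcelain dish left where they were; the arm finished at 46 s of the 128 s allowed.

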